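Load both rollers of the inclined race track behind their start catches

ROBOT

A 6-joint arm with a two-finger parallel gripper is mounted at the origin on a cart in front of the work surface, level with it; the furniture and walls round the work are solid. World frame = base frame: x ahead of the robot, y to its left, z up, the work surface at z = 0. Lengths are in m, angles in rad, forces in N, time in s.
With the tool pointing down it reaches from about 0.3 to 0.75 m from the base axis. Payload 8.5 kg.
Tool frame: the origin (TCP) lies at the very end of the fingers, on their centre line; the grasp point (between the pads) lies 19 mm behind it; z points along the fingers, y is the line along which they close (so a half turn about z gives the same grasp; the last joint's range is limited). The gripper opens to 85 mm and grips with 20 to 120 N. Pads are 22 mm wide; open, the fingers measure 114 mm over their backs; the gripper's body (76 mm by 85 mm) begins 54 mm behind the grasp point. The pads swing forward as they close: fully open they stand 13 mm farther back than shut.
Start: joints at [1.017, 0.381, 1.297, -0, 1.464, -0.215], TCP at [0.183, 0.519, 0.231] pointing down, gripper open.
Joint ranges: [-3.11, 3.11], [-0.89, 2.33], [0.22, 2.48], [-1.42, 4.56], [0.17, 2.85], [-2.88, 2.88]. Speed limits (rad/s): [2.39, 2.39, 3.14, 3.14, 3.14, 3.14].

INTERFACE

Orientations are given as a unit quaternion [x, y, z, w].
In Python, from plant import env, grab_frame, job gives the robot as it stands.
- The arm moves only by the tool step_arm, never from a script. Its argument "steps" is a list of rows, each a list of 3 entries, a list of its own where there are three numbers: the shift along the tool's x, y, z as a fraction of full scale, then the turn, a rotation vector about the tool's x, y, z as a fraction of full scale, then the opening in per cent of the stroke, from 0 (shut) to 100 (fully open). A call has 1 to 20 rows; each row shifts and turns the commanded pose from where the row before left it, along the tool's axes as they then stand; what a row does not reach is not made up. Full scale, the value 1, is 0.03 m for a shift and 45 degrees for a turn. A row lasts 1/12 s, in which the tool goes at most 41.7 mm and 7.16 degrees, less where a joint would pass 70% of its speed; a pose out of reach is approached as far as the arm can. A call with a number of a shift or a turn outside -1 to 1 is refused whole. A call with a gripper value outside its range is refused whole. The fingers move at their own pace and stop on an object; "squeeze" is the grip in N (left out, the last holds). Time passes only in rows, so rows that do not move let the fingers close. It gives the time, the measured TCP pose, the force, the opening and the grip force at its end, in the units of the state.
- env.get_state(): the state, without advancing time (a new reading comes with each control period).
- grab_frame(name): name is "side" or "top" or "wrist"; returns a dict with "image" (384x512x3 uint8, red, green, blue), "camera_matrix" (3x3 intrinsics, pixels), "rvec" (rotation vector, rad) and "tvec" (3), from world to camera coordinates, as OpenCV has them. Camera axes: x right, y down, z forward; pixel columns grow to the right and rows downward; lengths in m; the calibration is good to about 2 mm. A picture is of the moment at which its call begins. There is no depth.
- job.sign_off(): hands the job in; it is judged then, once.
The state is a dict: "time": time; "joints": joint angles; "joint_vel": joint speeds; "effort": joint torques, N m; "eef_pos": TCP position; "tcp_rot": TCP orientation; "wrist_force": force on the tool from outside, world axes, zero at the start; "wrist_torque": the same for the moment, N m; "grip_width": finger opening in m; "grasp_force": force on a finger pad.
Only numpy, scipy, OpenCV 4.12 (cv2) and the standard library are available. Lean on these libraries where they do the work, as an engineer would, in place of code of your own. Each camera call takes 0.05 s, during which the arm holds its last target. There are 200 camera calls.

TASK

Load the two-gutter rolling-race rig on the desk for its next run: with your fingertips push each of the two rollers, the solid disc and the hollow ring, up its own gutter, past the little sprung catch and right to the stop at the high end, so that the catch springs up behind it and it cannot roll back. Push them steadily without flicking them, do not pick them up or lift them out of the gutters, and leave the other things on the desk where they are.

Things in the scene. Friction and masses are not known exactly. Their poses are not given: they have to be found in the camera images.
- track: Inclined aluminium bed with two parallel gutters, 280 mm long, fixed, rising at 7 degrees, roughly from the robot's right to its left. Origin midway between the gutters at mid-length, on the plane of the gutter floors (48 mm above the desk); x points up the slope, y across (to the robot's side), z off the floor. Gutter centre lines at y +0.040 and -0.040, 38 mm wide inside, walls 8 mm high.
- rig: Grey base plate under the track, fixed on the desk, 330 x 170 mm, its top 16 mm above the desk. Origin under its centre at desk height, x along the track's rise, z up.
- solid_roller: Solid aluminium disc, 60 mm across, 36 mm wide, 0.2 to 0.35 kg. Origin at its centre; its own y axis is the axle (across the gutter). Starts against the low lip in either gutter, centre at x -0.106 in the track frame; at the end x is 0.092 (leaning back on the catch) to 0.098 (touching the stop). The catch springs up only after x has passed 0.095: push right to the stop.
- ring_roller: Hollow steel ring (open bore 49 mm, the same outside size), 60 mm across, 36 mm wide, 0.2 to 0.35 kg. Origin at its centre; its own y axis is the axle (across the gutter). Starts against the low lip in either gutter, centre at x -0.106 in the track frame; at the end x is 0.092 (leaning back on the catch) to 0.098 (touching the stop). The catch springs up only after x has passed 0.095: push right to the stop.
- catch_near (a joint): Sprung one-way catch in the floor of the gutter nearer the robot: a 10 mm wide steel dog pivoted at x 0.068, y +0.040, z -0.004 in the track frame, its tip 9 mm above the floor. 0 = upright (it cannot fold toward the foot, so it holds a roller above it); grows to 1.45 as a roller coming up folds it flat toward the stop. A light spring (under 1 N at the tip) raises it again.
- catch_far (a joint): Sprung one-way catch in the floor of the gutter farther from the robot: a 10 mm wide steel dog pivoted at x 0.068, y -0.040, z -0.004 in the track frame, its tip 9 mm above the floor. 0 = upright (it cannot fold toward the foot, so it holds a roller above it); grows to 1.45 as a roller coming up folds it flat toward the stop. A light spring (under 1 N at the tip) raises it again.
- stop_near (a point): Middle of the rubber pad's face on the stop at the head of the gutter nearer the robot (x 0.128, y +0.040, 24.5 mm off the floor in the track frame; the pad spans 14 to 34 mm). The stop is 44 mm wide and reaches 36 mm above the gutter floor.
- stop_far (a point): Middle of the rubber pad's face on the stop at the head of the gutter farther from the robot (x 0.128, y -0.040, 24.5 mm off the floor in the track frame; the pad spans 14 to 34 mm). The stop is 44 mm wide and reaches 36 mm above the gutter floor.
- lip_near (a point): Upper inner edge of the low rubber lip at the foot of the gutter nearer the robot (x -0.128, y +0.040 in the track frame), 10 mm above the gutter floor, 12 mm thick. A fingertip 14 to 24 mm above the floor clears lip, walls and catch and meets a roller below its centre. Pushing a roller up and over the catch takes under 5 N.
- lip_far (a point): Upper inner edge of the low rubber lip at the foot of the gutter farther from the robot (x -0.128, y -0.040 in the track frame), 10 mm above the gutter floor, 12 mm thick. A fingertip 14 to 24 mm above the floor clears lip, walls and catch and meets a roller below its centre. Pushing a roller up and over the catch takes under 5 N.
- flange_stub: Bystander: round metal flange stub standing on the desk beside the rig, 40 mm across, 35 mm high. Origin under its centre.
- hex_key: Bystander: black L-shaped hex key lying beside the rig on the robot's side, 32 x 88 x 6 mm. Origin under its centre.
- torch: Bystander: black pocket torch, 27 x 96 x 27 mm, lying behind the rig. Origin under its centre.
- note_pad: Bystander: yellow note pad, 76 x 76 x 12 mm, to the right of the rig. Origin under its centre.
- marker: Bystander: marker pen, 130 mm long, 15 mm thick, to the right of the rig. Origin under its centre.
Things that resemble listed ones, but are neither listed nor needed, are in the scene too. Leave any pink look-alike of the solid_roller alone.

How it is judged:
At the end, for the whole second after the job is handed in: Both rollers lie on their gutter floors above the catches (centre 0.087 to 0.101 m up the slope from the track's origin, 26 to 34 mm off the floor plane), at rest (under 0.02 m/s), and both catches stand upright behind them (within 0.25 rad) (x of solid_roller in the frame of track between 0.087 and 0.101 m and z of solid_roller in the frame of track between 0.026 and 0.034 m and linear speed of each of solid_roller, ring_roller below 0.02 m/s and x of ring_roller in the frame of track between 0.087 and 0.101 m and z of ring_roller in the frame of track between 0.026 and 0.034 m and value of joint each of catch_near, catch_far below 0.25 rad); the robot touches nothing.
It fails at once if a roller was lifted more than 12 mm off its gutter floor (z of any of solid_roller, ring_roller in the frame of track above 0.042 m).
It fails at once if a roller was flicked or shot along the gutter (faster than 0.5 m/s) (linear speed of any of solid_roller, ring_roller above 0.5 m/s).
It fails at once if another thing on the desk was shifted by more than 30 mm (distance of any of flange_stub, hex_key, torch, note_pad, marker from where it was at the start of the episode above 0.03 m).
It also fails if it takes over 53 s, if anything falls off the work surface, if the arm or the gripper's body presses on something with over 40 N, if the wrist force passes 120 N, or if a joint passes its speed limit or range.

## Working session

There is one attempt and no reset: what is moved stays moved. The work goes in short steps, Python scripts to look and compute and a tool call to move; the robot and the scene stay as the last step left them, time stands still between calls to the robot, and variables do not carry over. Pictures are saved under pics/ and viewed, at most 10 in all, crops included, and the job is handed in when it is done.

Besides the shell and the picture viewer there is one more tool, called after ">>>" as name(argument=value, ...) on one line, values as JSON. step_arm: Moves the arm, as the interface text tells. Its arguments: {"type":"object","properties":{"steps":{"type":"array","items":{"type":"array"}},"squeeze":{"type":"number"}},"required":["steps"]}

```bash
mkdir -p pics; cat > h.py <<'E'
import numpy as np, cv2
from plant import env, grab_frame, job
def snap(n,f):
    r=grab_frame(n); cv2.imwrite('pics/'+f,r['image'][:,:,::-1]); np.savez('pics/'+f[:-4]+'.npz',K=r['camera_matrix'],r=r['rvec'],t=r['tvec']); return r
E
python3 - <<'E'
from h import *
a=snap('top','t0.png'); b=snap('side','s0.png')
s=env.get_state(); print(s['time'],s['eef_pos'],s['tcp_rot'],s['grip_width'])
for r in (a,b):
    R=cv2.Rodrigues(r['rvec'])[0]; print((-R.T@r['tvec'].reshape(3)).round(3),R.round(2).tolist(),r['camera_matrix'][0,0])
im=np.hstack([a['image'],b['image']]); 
E
```

```text
0.1 [0.18265378 0.51851458 0.23077645] [ 1.68591026e-01  9.85685876e-01 -5.98836650e-04 -2.47869787e-04] 0.08549154908707467
[ 0.365 -0.038  1.379] [[0.01, -1.0, 0.0], [-0.99, -0.01, -0.14], [0.14, 0.0, -0.99]] 470.22229262998036
[ 0.114 -1.135  0.619] [[0.92, -0.38, -0.02], [-0.18, -0.39, -0.9], [0.34, 0.84, -0.43]] 463.6352195592606
```

View pics/t0.png

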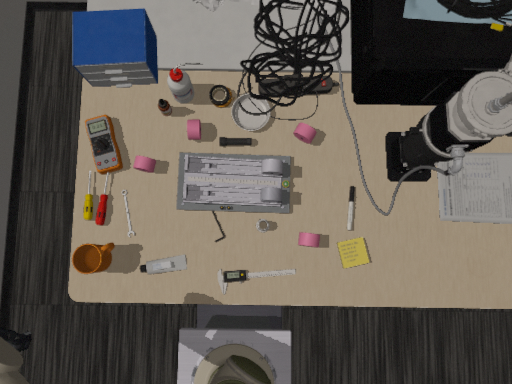

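View pics/s0.png

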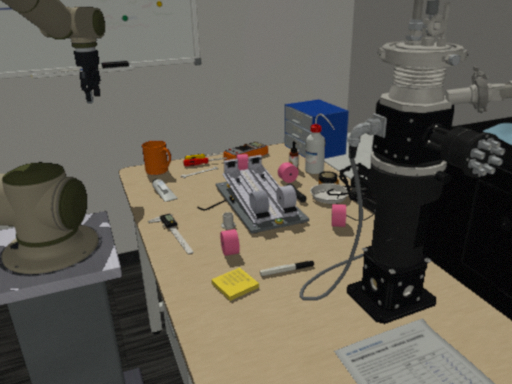

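Top view: the rig spans px (177–293, 153–213), with its low end on the right (−y) and both rollers at about (272,167) and (270,193). Possible confusions are the pink discs at (194,129), (305,132), (144,163) and (309,240), which I'll leave alone. I choose the two metallic rollers in the gutters and will check them in one crop.

```bash
python3 - <<'E'
import cv2,numpy as np
a=cv2.imread('pics/t0.png')[145:245,170:300]; b=cv2.imread('pics/s0.png')[145:240,200:325]
A=cv2.resize(a,None,fx=6,fy=6,interpolation=cv2.INTER_CUBIC); cv2.imwrite('pics/tc.png',A)
cv2.imwrite('pics/sc.png',cv2.resize(b,None,fx=6,fy=6,interpolation=cv2.INTER_CUBIC))
E
```

```text
(no output)
```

View pics/tc.png

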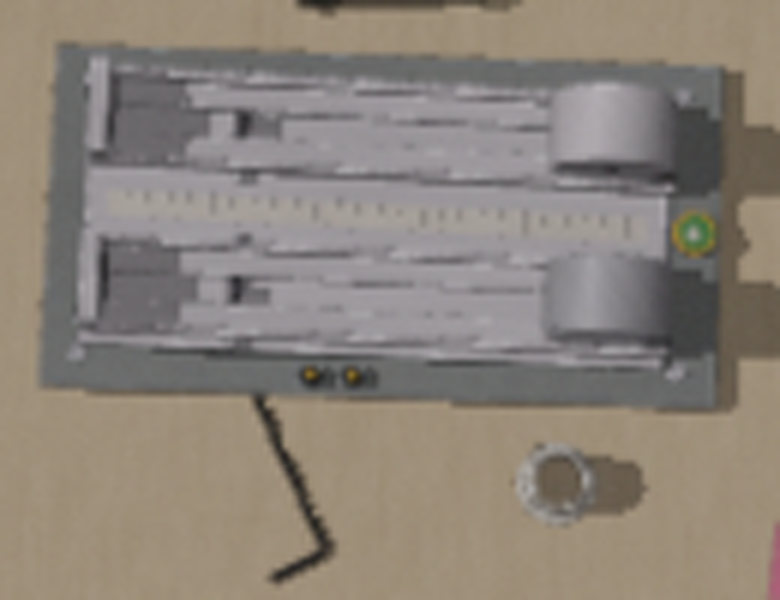

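View pics/sc.png

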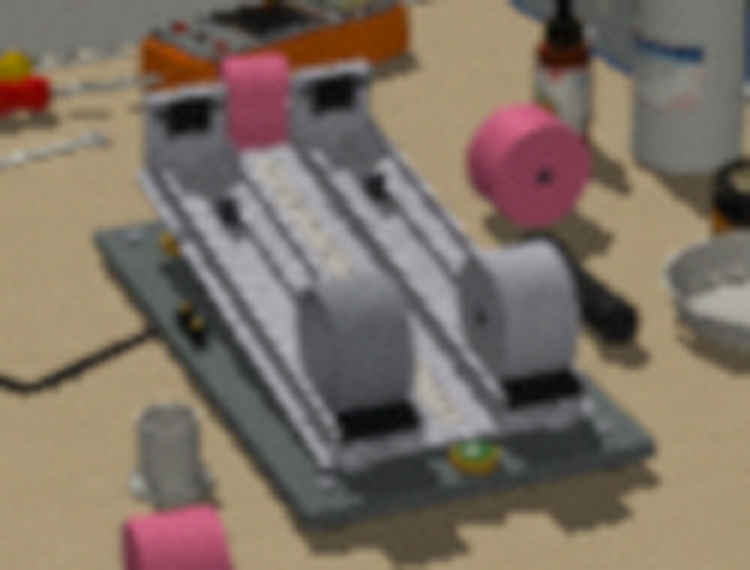

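```bash
cat > fit.py <<'E'
from h import *
from scipy.optimize import least_squares
def cam(f):
    d=np.load('pics/'+f); return d['K'],d['r'],d['t']
def proj(c,P): return cv2.projectPoints(np.array(P,float).reshape(-1,3),c[1],c[2],c[0],None)[0].reshape(-1,2)
def track(p,q,dx=0):
    X,Y,a=q[:3]; s,c=np.sin(np.radians(7)),np.cos(np.radians(7)); p=np.array(p,float).reshape(-1,3)
    u=c*p[:,0]-s*p[:,2]+dx; z=s*p[:,0]+c*p[:,2]+.048; v=p[:,1]
    return np.c_[X+np.cos(a)*u-np.sin(a)*v, Y+np.sin(a)*u+np.cos(a)*v, z]
def plate(q,z=.016):
    X,Y,a=q[:3]; p=np.array([[.165,-.085],[-.165,-.085],[-.165,.085],[.165,.085]])
    return np.c_[X+np.cos(a)*p[:,0]-np.sin(a)*p[:,1],Y+np.sin(a)*p[:,0]+np.cos(a)*p[:,1],np.full(4,z)]
if __name__=='__main__':
    T,S=cam('t0.npz'),cam('s0.npz')
    up=lambda p,o:(np.array(p,float)+.5)/6-.5+o
    pt=up([[58,42],[722,67],[716,408],[40,386]],[170,145]); ps=up([[655,443],[307,510],[95,233]],[200,145])
    f=lambda q:np.r_[(proj(T,plate(q))-pt).ravel(),(proj(S,plate(q))[1:]-ps).ravel()]
    r=least_squares(f,[.5,0,1.57]); print(r.x,np.degrees(r.x[2]),f(r.x).round(1))
    g=lambda q:(proj(T,plate(q))-pt).ravel(); r2=least_squares(g,[.5,0,1.57]); print(r2.x)
    q=r.x; dn=lambda p,o:((p-o+.5)*6-.5).round(0).tolist()
    pts=[[.128,-.062,.036],[.128,.062,.036],[.068,-.04,.005],[.068,.04,.005],[-.128,.04,.01],[-.128,-.04,.01],[-.106,-.04,.03],[-.106,.04,.03],[-.106,-.022,.03],[-.106,.058,.03]]
    for a,b,c in zip(pts,dn(proj(T,track(pts,q)),[170,145]),dn(proj(S,track(pts,q)),[200,145])): print(a,b,c)
    np.save('q.npy',q)
E
python3 fit.py
```

```text
[0.57363414 0.01160013 1.55035363] 88.82871961970794 [-0.2 -0.1  0.7 -0.5  0.4  0.  -0.4 -0.3  0.2 -0.4 -0.4  0.6 -0.8 -0.7]
[0.5730127  0.01192064 1.55106378]
[0.128, -0.062, 0.036] [119.0, 54.0] [373.0, 69.0]
[0.128, 0.062, 0.036] [105.0, 320.0] [148.0, 104.0]
[0.068, -0.04, 0.005] [244.0, 120.0] [374.0, 180.0]
[0.068, 0.04, 0.005] [236.0, 287.0] [226.0, 205.0]
[-0.128, 0.04, 0.01] [648.0, 307.0] [369.0, 405.0]
[-0.128, -0.04, 0.01] [652.0, 142.0] [533.0, 373.0]
[-0.106, -0.04, 0.03] [614.0, 132.0] [515.0, 311.0]
[-0.106, 0.04, 0.03] [609.0, 299.0] [353.0, 342.0]
[-0.106, -0.022, 0.03] [613.0, 169.0] [479.0, 318.0]
[-0.106, 0.058, 0.03] [608.0, 337.0] [315.0, 349.0]
```

Both rollers in the gutters are grey metal, with the pink ones outside the rig; the near centre is at about (609,299) and the far one at about (614,132) in the crop. The fitted rig pose reprojects the catches and stop to within about 1 px. First I shut the gripper, set yaw and tilt the tool back 15° so the fingertip leads.

>>> step_arm(steps=[[[0, 0, 0], [0, 0, 0.145], 0], [[0, 0, 0], [0, 0, 0.145], 0], [[0, 0, 0], [0, 0, 0.145], 0], [[0, 0, 0], [0, 0, 0.145], 0], [[0, 0, 0], [0, 0, 0.145], 0], [[0, 0, 0], [0, 0, 0.145], 0], [[0, 0, 0], [0, 0, 0.145], 0], [[0, 0, 0], [0, 0, 0.145], 0], [[0, 0, 0], [0, 0, 0.145], 0], [[0, 0, 0], [0, 0, 0.145], 0], [[0, 0, 0], [0, 0.111, 0], 0], [[0, 0, 0], [0, 0.111, 0], 0], [[0, 0, 0], [0, 0.111, 0], 0], [[0, 0, 0], [0, 0, 0.145], 0], [[0, 0, 0], [0, 0, 0], 0]])

```text
time: 1.35
eef_pos: [0.1828, 0.5179, 0.2312]
tcp_rot: [0.71, 0.692, 0.082, -0.101]
wrist_force: [-0.1, -0.5, -1.2]
grip_width: 0.0
grasp_force: 0.0
```

```bash
cat > go.py <<'E'
import sys
from fit import *
from scipy.spatial.transform import Rotation as Ro
q=np.load('q.npy'); s=env.get_state(); p=s['eef_pos']; R=Ro.from_quat(s['tcp_rot'])
a=q[2]; s7,c7=np.sin(np.radians(7)),np.cos(np.radians(7))
Tr=np.c_[[np.cos(a)*c7,np.sin(a)*c7,s7],[-np.sin(a),np.cos(a),0],[-np.cos(a)*s7,-np.sin(a)*s7,c7]]
o=np.array([q[0],q[1],.048])
print('t',round(s['time'],2),'tcp',p.round(4),'in track',(Tr.T@(p-o)).round(4),'F track',(Tr.T@s['wrist_force']).round(1),'w',round(s['grip_width'],4))
print('tool axes in track',(Tr.T@R.as_matrix()).round(3).tolist(),'j',np.round(s['joints'],2))
f=np.radians(88.83); t=np.array([[0,0.],[0,0],[0,0]])
Z=np.array([np.cos(a)*np.sin(.2618),np.sin(a)*np.sin(.2618),-np.cos(.2618)]);Y=np.array([np.sin(a),-np.cos(a),0]);X=np.cross(Y,Z)
print('turn left tool deg',np.degrees((R.inv()*Ro.from_matrix(np.c_[X,Y,Z])).as_rotvec()).round(2))
for i in range(1,len(sys.argv)):
    w=Tr@np.array(eval(sys.argv[i]))+o; print(sys.argv[i],'world',w.round(3),'fullscale shift',(R.inv().apply(w-p)/.03).round(3))
E
python3 go.py "[-.165,.04,.12]" "[-.165,.04,.018]" "[.058,.04,.018]"
```

```text
t 1.35 tcp [0.1828 0.5179 0.2312] in track [0.5168 0.4011 0.1211] F track [-0.7  0.1 -1.1] w 0.0
tool axes in track [[0.991, -0.005, 0.137], [-0.009, -1.0, 0.03], [0.136, -0.03, -0.99]] j [0.93 0.28 1.47 0.19 1.2  0.91]
turn left tool deg [-1.69  0.15 -0.53]
[-.165,.04,.12] world [ 0.53  -0.166  0.147] fullscale shift [-22.407  12.147  -3.426]
[-.165,.04,.018] world [ 0.53  -0.154  0.046] fullscale shift [-22.871  12.251  -0.06 ]
[.058,.04,.018] world [0.535 0.068 0.073] fullscale shift [-15.508  12.213   0.956]
```

>>> step_arm(steps=[[[0, 0, 0], [-0.037, 0.003, -0.012], 0], [[-0.83, 0.45, -0.127], [0, 0, 0], 0], [[-0.83, 0.45, -0.127], [0, 0, 0], 0], [[-0.83, 0.45, -0.127], [0, 0, 0], 0], [[-0.83, 0.45, -0.127], [0, 0, 0], 0], [[-0.83, 0.45, -0.127], [0, 0, 0], 0], [[-0.83, 0.45, -0.127], [0, 0, 0], 0], [[-0.83, 0.45, -0.127], [0, 0, 0], 0], [[-0.83, 0.45, -0.127], [0, 0, 0], 0], [[-0.83, 0.45, -0.127], [0, 0, 0], 0], [[-0.83, 0.45, -0.127], [0, 0, 0], 0], [[-0.83, 0.45, -0.127], [0, 0, 0], 0], [[-0.83, 0.45, -0.127], [0, 0, 0], 0], [[-0.83, 0.45, -0.127], [0, 0, 0], 0], [[-0.83, 0.45, -0.127], [0, 0, 0], 0], [[-0.83, 0.45, -0.127], [0, 0, 0], 0], [[0, 0, 0], [0, 0, 0], 0], [[0, 0, 0], [0, 0, 0], 0]])

```text
time: 2.85
eef_pos: [0.3803, 0.1393, 0.1897]
tcp_rot: [0.706, 0.696, 0.093, -0.091]
wrist_force: [-0.0, 0.4, -0.0]
grip_width: -0.0002
grasp_force: 0.0
```

```bash
python3 go.py "[-.17,.04,.12]" "[-.17,.04,.018]" "[.058,.04,.018]"
```

```text
t 2.85 tcp [0.3803 0.1393 0.1897] in track [0.1401 0.1959 0.1255] F track [ 0.4  0.  -0. ] w -0.0002
tool axes in track [[0.99, 0.005, 0.14], [0.005, -1.0, 0.001], [0.14, 0.0, -0.99]] j [-0.12  0.15  1.8   0.28  1.24 -0.2 ]
turn left tool deg [-0.04 -0.02  0.29]
[-.17,.04,.12] world [ 0.53  -0.171  0.146] fullscale shift [-10.287   5.143  -1.263]
[-.17,.04,.018] world [ 0.53  -0.158  0.045] fullscale shift [-10.761   5.143   2.103]
[.058,.04,.018] world [0.535 0.068 0.073] fullscale shift [-3.236  5.182  3.164]
```

>>> step_arm(steps=[[[-0.857, 0.429, -0.105], [0, 0, 0.006], 0], [[-0.857, 0.429, -0.105], [0, 0, 0], 0], [[-0.857, 0.429, -0.105], [0, 0, 0], 0], [[-0.857, 0.429, -0.105], [0, 0, 0], 0], [[-0.857, 0.429, -0.105], [0, 0, 0], 0], [[-0.857, 0.429, -0.105], [0, 0, 0], 0], [[-0.857, 0.429, -0.105], [0, 0, 0], 0], [[-0.857, 0.429, -0.105], [0, 0, 0], 0], [[-0.857, 0.429, -0.105], [0, 0, 0], 0], [[-0.857, 0.429, -0.105], [0, 0, 0], 0], [[-0.857, 0.429, -0.105], [0, 0, 0], 0], [[-0.857, 0.429, -0.105], [0, 0, 0], 0], [[0, 0, 0], [0, 0, 0], 0], [[-0.079, 0, 0.561], [0, 0, 0], 0], [[-0.079, 0, 0.561], [0, 0, 0], 0], [[-0.079, 0, 0.561], [0, 0, 0], 0], [[-0.079, 0, 0.561], [0, 0, 0], 0], [[0, 0, 0], [0, 0, 0], 0]])

```text
time: 4.35
eef_pos: [0.527, -0.1596, 0.0764]
tcp_rot: [0.707, 0.695, 0.093, -0.095]
wrist_force: [-1.8, 0.6, -0.1]
grip_width: 0.0001
grasp_force: 0.0
```

```bash
python3 go.py "[-.17,.04,.018]" "[.058,.04,.018]"
python3 - <<'E'
from h import *
r=snap('side','s1.png'); r2=snap('wrist','w1.png')
b=cv2.imread('pics/s1.png')[110:250,190:350]
w=cv2.resize(cv2.imread('pics/w1.png'),(400,300)); b=cv2.resize(b,(400,350),interpolation=cv2.INTER_CUBIC); w=cv2.copyMakeBorder(w,0,50,0,0,0)
cv2.imwrite('pics/c1.png',np.hstack([b,w]))
E
```

```text
t 4.35 tcp [ 0.527  -0.1596  0.0764] in track [-0.1674  0.0431  0.0492] F track [ 0.6  1.8 -0.2] w 0.0001
tool axes in track [[0.99, 0.003, 0.143], [0.002, -1.0, 0.006], [0.143, -0.005, -0.99]] j [-0.61  0.59  1.46  0.23  1.26 -0.68]
turn left tool deg [-0.33 -0.21  0.14]
[-.17,.04,.018] world [ 0.53  -0.158  0.045] fullscale shift [-0.235  0.11   1.017]
[.058,.04,.018] world [0.535 0.068 0.073] fullscale shift [7.287 0.135 2.102]
```

View pics/c1.png

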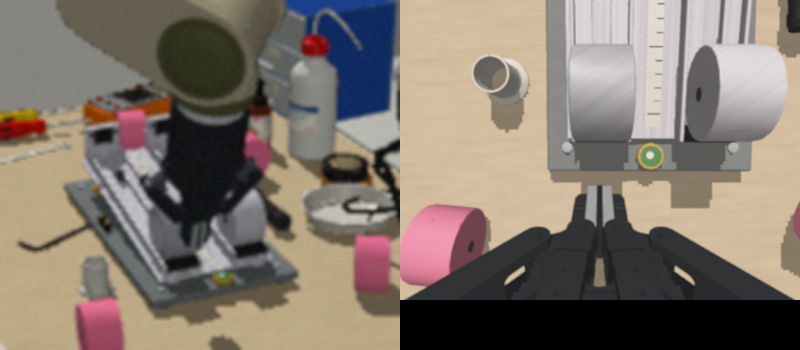

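The side and wrist views show the shut fingertips lined up behind the near roller, whose centre is at wrist px (602,92) against the fingers at (600,230). I'll descend and start a slow push.

>>> step_arm(steps=[[[-0.118, 0.055, 0.5], [-0.007, -0.005, 0.003], 0], [[-0.118, 0.055, 0.5], [0, 0, 0], 0], [[0, 0, 0], [0, 0, 0], 0], [[0.22, 0, 0.032], [0, 0, 0], 0], [[0.22, 0, 0.032], [0, 0, 0], 0], [[0.22, 0, 0.032], [0, 0, 0], 0], [[0.15, 0, 0.022], [0, 0, 0], 0], [[0.15, 0, 0.022], [0, 0, 0], 0], [[0.2, 0, 0.029], [0, 0, 0], 0], [[0.22, 0, 0.032], [0, 0, 0], 0], [[0.22, 0, 0.032], [0, 0, 0], 0]])

```text
time: 5.37
eef_pos: [0.5327, -0.1127, 0.0538]
tcp_rot: [0.709, 0.693, 0.094, -0.088]
wrist_force: [0.2, -0.8, 0.2]
grip_width: 0.0005
grasp_force: 0.4
```

```bash
python3 go.py "[0.02,.04,.018]" "[.058,.04,.018]"
```

```text
t 5.37 tcp [ 0.5327 -0.1127  0.0538] in track [-0.1235  0.0384  0.021 ] F track [-0.8 -0.2  0.3] w 0.0005
tool axes in track [[0.991, -0.003, 0.136], [-0.002, -1.0, -0.005], [0.136, 0.005, -0.991]] j [-0.54  0.6   1.53  0.25  1.16 -0.63]
turn left tool deg [ 0.3   0.2  -0.11]
[0.02,.04,.018] world [0.534 0.03  0.068] fullscale shift [ 4.724 -0.066  0.747]
[.058,.04,.018] world [0.535 0.068 0.073] fullscale shift [ 5.979 -0.069  0.919]
```

>>> step_arm(steps=[[[0.22, -0.003, 0.034], [0.004, 0.003, 0], 0], [[0.22, -0.003, 0.034], [0, 0, 0], 0], [[0.22, -0.003, 0.034], [0, 0, 0], 0], [[0.22, -0.003, 0.034], [0, 0, 0], 0], [[0.22, -0.003, 0.034], [0, 0, 0], 0], [[0.22, -0.003, 0.034], [0, 0, 0], 0], [[0.22, -0.003, 0.034], [0, 0, 0], 0], [[0.22, -0.003, 0.034], [0, 0, 0], 0], [[0.22, -0.003, 0.034], [0, 0, 0], 0], [[0.22, -0.003, 0.034], [0, 0, 0], 0], [[0.22, -0.003, 0.034], [0, 0, 0], 0], [[0.22, -0.003, 0.034], [0, 0, 0], 0], [[0.22, -0.003, 0.034], [0, 0, 0], 0], [[0.22, -0.003, 0.034], [0, 0, 0], 0], [[0.22, -0.003, 0.034], [0, 0, 0], 0], [[0.22, -0.003, 0.034], [0, 0, 0], 0], [[0.22, -0.003, 0.034], [0, 0, 0], 0], [[0.2, 0, 0.03], [0, 0, 0], 0], [[0.15, 0, 0.022], [0, 0, 0], 0], [[0.1, 0, 0.015], [0, 0, 0], 0]])

```text
time: 7.03
eef_pos: [0.534, 0.0138, 0.0674]
tcp_rot: [0.709, 0.693, 0.094, -0.09]
wrist_force: [0.3, -2.2, -0.8]
grip_width: -0.0
grasp_force: 0.5
```

```bash
python3 go.py "[0.05,.04,.019]" "[.058,.04,.019]"
```

```text
t 7.03 tcp [0.534  0.0138 0.0674] in track [0.0037 0.0397 0.0191] F track [-2.3 -0.3 -0.5] w -0.0
tool axes in track [[0.99, -0.002, 0.138], [-0.001, -1.0, -0.002], [0.138, 0.002, -0.99]] j [-0.32  0.55  1.58  0.28  1.11 -0.44]
turn left tool deg [ 0.12  0.06 -0.08]
[0.05,.04,.019] world [0.535 0.06  0.073] fullscale shift [ 1.527 -0.013  0.216]
[.058,.04,.019] world [0.535 0.068 0.074] fullscale shift [ 1.791 -0.013  0.253]
```

>>> step_arm(steps=[[[0.13, 0, 0.018], [0, 0, 0], 0], [[0.13, 0, 0.018], [0, 0, 0], 0], [[0.13, 0, 0.018], [0, 0, 0], 0], [[0.13, 0, 0.018], [0, 0, 0], 0], [[0.13, 0, 0.018], [0, 0, 0], 0], [[0.13, 0, 0.018], [0, 0, 0], 0], [[0.13, 0, 0.018], [0, 0, 0], 0], [[0.13, 0, 0.018], [0, 0, 0], 0], [[0.13, 0, 0.018], [0, 0, 0], 0], [[0.13, 0, 0.018], [0, 0, 0], 0], [[0.13, 0, 0.018], [0, 0, 0], 0], [[0, 0, 0], [0, 0, 0], 0]])

```text
time: 8.03
eef_pos: [0.5348, 0.057, 0.0727]
tcp_rot: [0.709, 0.693, 0.094, -0.091]
wrist_force: [-0.4, -0.9, 0.6]
grip_width: -0.0001
grasp_force: 0.0
```

```bash
python3 go.py "[0.058,.04,.019]"
```

```text
t 8.03 tcp [0.5348 0.057  0.0727] in track [0.0472 0.0397 0.0191] F track [-0.8  0.4  0.7] w -0.0001
tool axes in track [[0.99, -0.001, 0.138], [-0.001, -1.0, -0.002], [0.138, 0.002, -0.99]] j [-0.24  0.54  1.58  0.29  1.1  -0.36]
turn left tool deg [ 0.11  0.04 -0.07]
[0.058,.04,.019] world [0.535 0.068 0.074] fullscale shift [ 0.355 -0.01   0.054]
```

Creep to the stop while watching the force.

>>> step_arm(steps=[[[0.06, 0, 0.009], [0, 0, 0], 0], [[0.06, 0, 0.009], [0, 0, 0], 0], [[0.06, 0, 0.009], [0, 0, 0], 0], [[0.06, 0, 0.009], [0, 0, 0], 0], [[0.06, 0, 0.009], [0, 0, 0], 0], [[0.03, 0, 0.004], [0, 0, 0], 0], [[0, 0, 0], [0, 0, 0], 0]])

```text
time: 8.62
eef_pos: [0.5351, 0.0662, 0.0738]
tcp_rot: [0.709, 0.693, 0.094, -0.09]
wrist_force: [0.6, -1.1, -0.1]
grip_width: 0.0001
grasp_force: 0.1
```

```bash
python3 go.py "[0.06,.04,.019]"
```

```text
t 8.62 tcp [0.5351 0.0662 0.0738] in track [0.0566 0.0396 0.0191] F track [-1.  -0.7  0.1] w 0.0001
tool axes in track [[0.99, -0.002, 0.138], [-0.002, -1.0, -0.002], [0.138, 0.002, -0.99]] j [-0.22  0.53  1.58  0.29  1.1  -0.34]
turn left tool deg [ 0.12  0.06 -0.09]
[0.06,.04,.019] world [0.535 0.07  0.074] fullscale shift [ 0.113 -0.014  0.018]
```

>>> step_arm(steps=[[[0.05, 0, 0.007], [0, 0, 0], 0], [[0.05, 0, 0.007], [0, 0, 0], 0], [[0.05, 0, 0.007], [0, 0, 0], 0], [[0, 0, 0], [0, 0, 0], 0]])

```text
time: 8.95
eef_pos: [0.5356, 0.0681, 0.074]
tcp_rot: [0.709, 0.694, 0.092, -0.088]
wrist_force: [-1.2, -15.9, -1.7]
grip_width: -0.0
grasp_force: 7.8
```

Contact force rose to 16 N, so the roller is at the stop. Next I back off, rise, and move to behind the far gutter's low end.

>>> step_arm(steps=[[[-0.1, 0, -0.014], [0, 0, 0], 0], [[-0.2, 0, -0.028], [0, 0, 0], 0], [[-0.4, 0, -0.056], [0, 0, 0], 0], [[-0.6, 0, -0.25], [0, 0, 0], 0], [[-0.6, 0, -0.25], [0, 0, 0], 0], [[-0.6, 0, -0.25], [0, 0, 0], 0], [[-0.6, 0, -0.25], [0, 0, 0], 0], [[-0.6, 0, -0.25], [0, 0, 0], 0], [[-0.6, 0, -0.25], [0, 0, 0], 0], [[-0.6, 0, -0.25], [0, 0, 0], 0], [[-0.6, 0, -0.25], [0, 0, 0], 0], [[-0.6, 0, -0.25], [0, 0, 0], 0], [[-0.6, 0, -0.25], [0, 0, 0], 0], [[-0.6, 0, -0.25], [0, 0, 0], 0], [[0, 0.533, 0], [0, 0, 0], 0], [[0, 0.533, 0], [0, 0, 0], 0], [[0, 0.533, 0], [0, 0, 0], 0], [[0, 0.533, 0], [0, 0, 0], 0], [[0, 0.533, 0], [0, 0, 0], 0], [[0, 0, 0], [0, 0, 0], 0]])

```text
time: 10.62
eef_pos: [0.6114, -0.1654, 0.1]
tcp_rot: [0.709, 0.693, 0.094, -0.09]
wrist_force: [0.7, -0.6, -0.3]
grip_width: 0.0002
grasp_force: 0.0
```

```bash
python3 go.py "[-.17,-.04,.019]"
python3 - <<'E'
from h import *
r=snap('top','t2.png'); r2=snap('wrist','w2.png')
b=cv2.imread('pics/t2.png')[145:220,170:300]
w=cv2.resize(cv2.imread('pics/w2.png'),(400,300)); b=cv2.resize(b,(520,300),interpolation=cv2.INTER_CUBIC)
cv2.imwrite('pics/c2.png',cv2.resize(np.hstack([b,w]),(800,261)))
E
```

```text
t 10.62 tcp [ 0.6114 -0.1654  0.1   ] in track [-0.1686 -0.0414  0.0731] F track [-0.6 -0.7 -0.2] w 0.0002
tool axes in track [[0.99, -0.001, 0.138], [-0.001, -1.0, -0.003], [0.138, 0.003, -0.99]] j [-0.54  0.67  1.19  0.23  1.41 -0.58]
turn left tool deg [ 0.17  0.06 -0.06]
[-.17,-.04,.019] world [ 0.61  -0.16   0.046] fullscale shift [-0.297 -0.051  1.78 ]
```

View pics/c2.png

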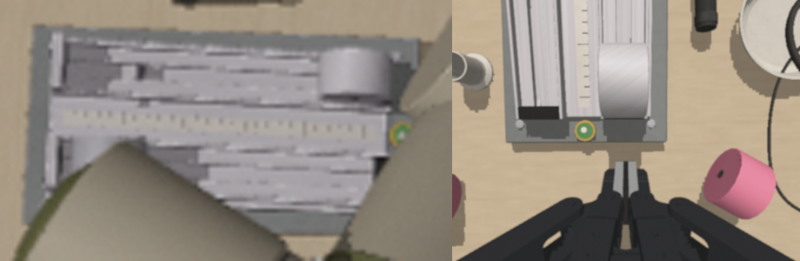

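The top view shows the near roller held at the high end, around (95,150). The wrist view shows the fingers (625,190) in line with the far roller (624,80). I'll descend and push.

>>> step_arm(steps=[[[-0.074, -0.013, 0.445], [0.003, 0.001, 0], 0], [[-0.074, -0.013, 0.445], [0, 0, 0], 0], [[-0.074, -0.013, 0.445], [0, 0, 0], 0], [[-0.074, -0.013, 0.445], [0, 0, 0], 0], [[0, 0, 0], [0, 0, 0], 0], [[0.22, 0, 0.031], [0, 0, 0], 0], [[0.22, 0, 0.031], [0, 0, 0], 0], [[0.15, 0, 0.021], [0, 0, 0], 0], [[0.15, 0, 0.021], [0, 0, 0], 0], [[0.15, 0, 0.021], [0, 0, 0], 0], [[0.2, 0, 0.028], [0, 0, 0], 0], [[0.22, 0, 0.031], [0, 0, 0], 0], [[0.22, 0, 0.031], [0, 0, 0], 0]])

```text
time: 11.8
eef_pos: [0.6095, -0.1129, 0.0525]
tcp_rot: [0.709, 0.693, 0.093, -0.091]
wrist_force: [0.2, -0.6, 0.6]
grip_width: -0.0001
grasp_force: 0.3
```

```bash
python3 go.py "[0.01,-.04,.019]"
```

```text
t 11.8 tcp [ 0.6095 -0.1129  0.0525] in track [-0.1223 -0.0384  0.0195] F track [-0.5 -0.2  0.7] w -0.0001
tool axes in track [[0.99, -0.002, 0.139], [-0.002, -1.0, 0.0], [0.139, -0.0, -0.99]] j [-0.47  0.7   1.3   0.25  1.27 -0.54]
turn left tool deg [-0.01  0.02 -0.1 ]
[0.01,-.04,.019] world [0.614 0.018 0.068] fullscale shift [4.364 0.047 0.63 ]
```

>>> step_arm(steps=[[[0.22, 0.003, 0.031], [0, 0, 0], 0], [[0.22, 0.003, 0.031], [0, 0, 0], 0], [[0.22, 0.003, 0.031], [0, 0, 0], 0], [[0.22, 0.003, 0.031], [0, 0, 0], 0], [[0.22, 0.003, 0.031], [0, 0, 0], 0], [[0.22, 0.003, 0.031], [0, 0, 0], 0], [[0.22, 0.003, 0.031], [0, 0, 0], 0], [[0.22, 0.003, 0.031], [0, 0, 0], 0], [[0.22, 0.003, 0.031], [0, 0, 0], 0], [[0.22, 0.003, 0.031], [0, 0, 0], 0], [[0.22, 0.003, 0.031], [0, 0, 0], 0], [[0.22, 0.003, 0.031], [0, 0, 0], 0], [[0.22, 0.003, 0.031], [0, 0, 0], 0], [[0.22, 0.003, 0.031], [0, 0, 0], 0], [[0.22, 0, 0.031], [0, 0, 0], 0], [[0.22, 0, 0.031], [0, 0, 0], 0], [[0.22, 0, 0.031], [0, 0, 0], 0], [[0.2, 0, 0.028], [0, 0, 0], 0], [[0.15, 0, 0.021], [0, 0, 0], 0], [[0.1, 0, 0.014], [0, 0, 0], 0]])

```text
time: 13.47
eef_pos: [0.6134, 0.0131, 0.0678]
tcp_rot: [0.709, 0.693, 0.093, -0.091]
wrist_force: [0.3, -1.1, -0.4]
grip_width: -0.0001
grasp_force: 0.5
```

```bash
python3 go.py "[0.047,-.04,.019]"
```

```text
t 13.47 tcp [0.6134 0.0131 0.0678] in track [ 0.0047 -0.0398  0.0194] F track [-1.1 -0.3 -0.2] w -0.0001
tool axes in track [[0.99, -0.001, 0.139], [-0.001, -1.0, 0.0], [0.139, -0.001, -0.99]] j [-0.28  0.65  1.35  0.27  1.22 -0.36]
turn left tool deg [-0.02  0.01 -0.08]
[0.047,-.04,.019] world [0.615 0.055 0.073] fullscale shift [1.395 0.006 0.208]
```

>>> step_arm(steps=[[[0.13, 0, 0.018], [0, 0, 0], 0], [[0.13, 0, 0.018], [0, 0, 0], 0], [[0.13, 0, 0.018], [0, 0, 0], 0], [[0.13, 0, 0.018], [0, 0, 0], 0], [[0.13, 0, 0.018], [0, 0, 0], 0], [[0.13, 0, 0.018], [0, 0, 0], 0], [[0.13, 0, 0.018], [0, 0, 0], 0], [[0.13, 0, 0.018], [0, 0, 0], 0], [[0.13, 0, 0.018], [0, 0, 0], 0], [[0.13, 0, 0.018], [0, 0, 0], 0], [[0.13, 0, 0.018], [0, 0, 0], 0], [[0.06, 0, 0.009], [0, 0, 0], 0], [[0.06, 0, 0.009], [0, 0, 0], 0], [[0.06, 0, 0.009], [0, 0, 0], 0], [[0.05, 0, 0.007], [0, 0, 0], 0], [[0, 0, 0], [0, 0, 0], 0]])

```text
time: 14.8
eef_pos: [0.6146, 0.0625, 0.0738]
tcp_rot: [0.709, 0.693, 0.093, -0.091]
wrist_force: [-0.3, -1.0, -0.9]
grip_width: -0.0001
grasp_force: 0.3
```

```bash
python3 go.py "[0.06,-.04,.019]"
```

```text
t 14.8 tcp [0.6146 0.0625 0.0738] in track [ 0.0545 -0.0399  0.0194] F track [-1.1  0.3 -0.8] w -0.0001
tool axes in track [[0.99, -0.002, 0.139], [-0.002, -1.0, 0.0], [0.139, -0.001, -0.99]] j [-0.2   0.65  1.34  0.27  1.21 -0.28]
turn left tool deg [-0.02  0.02 -0.1 ]
[0.06,-.04,.019] world [0.615 0.068 0.074] fullscale shift [0.182 0.003 0.037]
```

>>> step_arm(steps=[[[0.05, 0, 0.007], [0, 0, 0], 0], [[0.05, 0, 0.007], [0, 0, 0], 0], [[0.05, 0, 0.007], [0, 0, 0], 0], [[0.04, 0, 0.006], [0, 0, 0], 0], [[0, 0, 0], [0, 0, 0], 0]])

```text
time: 15.22
eef_pos: [0.6149, 0.0664, 0.0744]
tcp_rot: [0.709, 0.693, 0.092, -0.09]
wrist_force: [-1.0, -10.0, -0.9]
grip_width: 0.0002
grasp_force: 4.4
```

>>> step_arm(steps=[[[0.04, 0, 0.006], [0, 0, 0], 0], [[0, 0, 0], [0, 0, 0], 0]])

```text
time: 15.38
eef_pos: [0.615, 0.0665, 0.0744]
tcp_rot: [0.709, 0.693, 0.091, -0.089]
wrist_force: [-1.4, -13.6, -1.2]
grip_width: 0.0001
grasp_force: 6.9
```

>>> step_arm(steps=[[[-0.1, 0, -0.014], [0, 0, 0], 0], [[-0.2, 0, -0.028], [0, 0, 0], 0], [[-0.4, 0, -0.056], [0, 0, 0], 0], [[-0.6, 0, -0.25], [0, 0, 0], 0], [[-0.6, 0, -0.25], [0, 0, 0], 0], [[-0.6, 0, -0.25], [0, 0, 0], 0], [[-0.6, 0, -0.25], [0, 0, 0], 0], [[-0.6, 0, -0.25], [0, 0, 0], 0], [[-0.6, 0, -0.25], [0, 0, 0], 0], [[-0.6, 0, -0.25], [0, 0, 0], 0], [[-0.6, 0, -0.5], [0, 0, 0], 0], [[-0.6, 0, -0.5], [0, 0, 0], 0], [[-0.6, 0, -0.5], [0, 0, 0], 0], [[-0.6, 0, -0.5], [0, 0, 0], 0], [[-0.6, 0, -0.5], [0, 0, 0], 0], [[-0.6, 0, -0.5], [0, 0, 0], 0], [[-0.6, 0, -0.5], [0, 0, 0], 0], [[0, 0, 0], [0, 0, 0], 0], [[0, 0, 0], [0, 0, 0], 0]])

```text
time: 16.97
eef_pos: [0.6077, -0.2373, 0.159]
tcp_rot: [0.709, 0.693, 0.093, -0.091]
wrist_force: [0.3, -0.1, -0.4]
grip_width: -0.0001
grasp_force: 0.0
```

```bash
python3 - <<'E'
from fit import *
r=snap('top','t3.png'); snap('wrist','w3.png'); q=np.load('q.npy')
b=cv2.resize(cv2.imread('pics/t3.png')[145:220,170:300],(520,300),interpolation=cv2.INTER_CUBIC)
for y in(-.04,.04):
  for x in (.065,.092,.098): # roller silhouette tops
    p=(proj(cam('t3.npz'),track([[x,y,.06]],q))[0]-[170,145]+.5)*4-.5; print(x,y,p.round(0))
w=cv2.resize(cv2.imread('pics/w3.png'),(400,300))
cv2.imwrite('pics/c3.png',cv2.resize(np.hstack([b,w]),(800,261)))
E
```

```text
0.065 -0.04 [170.  66.]
0.092 -0.04 [130.  63.]
0.098 -0.04 [122.  63.]
0.065 0.04 [165. 182.]
0.092 0.04 [125. 180.]
0.098 0.04 [116. 179.]
```

View pics/c3.png

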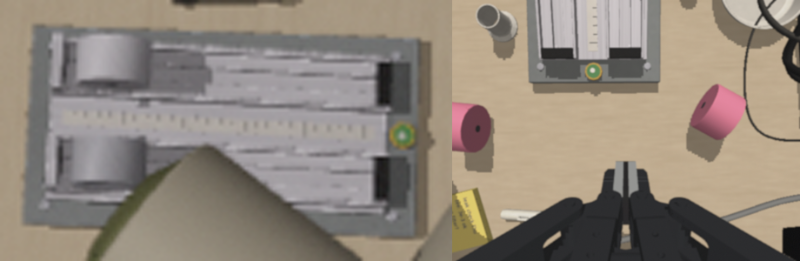

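Top view: both rollers rest at the high end, the far one at (114,58) and the near one at (110,160). Scaled, that matches x ≈ 0.092, leaning on the upright catches. The arm is clear, so I'm handing in.

```bash
python3 -c "
from plant import job
print(job.sign_off())"
```

```text
the job is handed in; nothing more can be done
None
```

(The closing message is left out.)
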